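# Tuck a power module under the heat sink's sprung hold-down arm

## Robot

A 7-joint arm with a two-finger parallel gripper is mounted at the origin on a cart in front of the work surface, level with it; the furniture and walls round the work are solid. World frame = base frame: x ahead of the robot, y to its left, z up, the work surface at z = 0. Lengths are in m, angles in rad, forces in N, time in s.
With the tool pointing down it reaches from about 0.425 to 0.95 m from the base axis. Payload 4.7 kg.
Tool frame: the origin (TCP) lies on the centre line of the jaws, within the pads' length; the fingertips stand robot.nose_length ahead of it and the grasp point (between the pads) lies 8 mm behind it (robot.nose_length is the distance from the TCP to the fingertips, in m); z points along the fingers, y is the line along which they close (so a half turn about z gives the same grasp; the last joint's range is limited). The gripper opens to 85 mm and grips with 20 to 120 N. Pads are 22 mm wide; open, the fingers measure 114 mm over their backs; the gripper's body (76 mm by 85 mm) begins 54 mm behind the grasp point. The pads swing forward as they close: fully open they stand 13 mm farther back than shut.
Start: joints at [1.112, 0.469, -0.049, 1.532, 0.024, 1.141, -0.082], TCP at [0.281, -0.614, 0.242] pointing down, gripper open.
Joint ranges: [-2.59, 2.59], [-0.33, 1.99], [-1.39, 1.29], [0.1, 2.45], [-1.04, 4.18], [0.21, 1.99], [-2.66, 2.66]. Speed limits (rad/s): [2.57, 2.57, 3.14, 3.14, 3.14, 3.14, 3.14].

## Interface

Orientations are given as [roll, pitch, yaw] about the fixed x, y, z axes, in that order (R = Rz(yaw) Ry(pitch) Rx(roll)).
In Python, from plant import robot gives the robot as it stands. Calls block until the motion is done:
- robot.goto(position, orientation): joint-space move of the TCP to a pose.
- robot.move_straight(position, vel=0.15, attitude=None, contact_N=None): straight line of the TCP; attitude=None keeps the orientation; vel is the mean speed in m/s. With contact_N (N) it stops when the force on the tool has changed by that much, and returns True; else False.
- robot.move_joints(angles): joint-space move.
- robot.grip(opening, strength=None): opening from 0.0 (shut) to 1.0 (fully open); strength is the grip in N (None keeps the last); returns when the fingers have stopped.
- robot.sleep(seconds).
- robot.inverse_kinematics(position, orientation): joint angles nearest the present ones, or None.
- robot.sense(): the state.
- robot.grab_frame(name): name is "scene" or "top"; returns a dict with "image" (420x560x3 uint8, red, green, blue), "range_z" (420x560 float32, m along the optical axis (not along the pixel's ray), 0 where there is no reading), "fx", "fy", "cx", "cy" (pixels), "R" (3x3) and "t" (3): a world point X has camera coordinates R X + t. Camera axes: x right, y down, z forward; pixel columns grow to the right and rows downward; lengths in m; the calibration is good to about 2 mm. A picture is of the moment at which its call begins.
A pose or a line that the arm cannot do raises robot.IKError and nothing moves.
- robot.close_job(): hands the job in; it is judged then, once.
The state is a dict: "t": time; "joint_pos": joint angles; "joint_velocities": joint speeds; "effort": joint torques, N m; "tcp_pos": TCP position; "tcp_rot": TCP orientation; "wrist_force": force on the tool from outside, world axes, zero at the start; "torque": the same for the moment, N m; "opening": opening from 0.0 (shut) to 1.0 (fully open); "gripper_force": force on a finger pad.
Only numpy, scipy, OpenCV 4.12 (cv2) and the standard library are available. Lean on these libraries where they do the work, as an engineer would, in place of code of your own. Each camera call takes 0.05 s, during which the arm holds its last target. There are 200 camera calls.

## Task

Fit the loose black power module to the inverter heat sink, ramped end first: tilted, dip its nose over the lip on to the white ceramic insulator and in under the toe of the sprung steel arm (level, it only butts against the toe). Then push it on gently, without ramming it, until it meets the end stop and its square tail drops behind the lip, so that it lies level on the insulator with the arm pressing on its top; leave the insulator in its pocket and the things lying around where they are.

Things in the scene. Friction and masses are not known exactly. Their poses are not given: they have to be found in the camera images.
- module_center (a point): centre of the loose power module: black block 60 x 34 x 12 mm (length, width, height), about 90 g, thin aluminium base, four flush brass screw terminals near the corners of its top. Starts flat on the 2.5 mm thick orange mat. x runs along its length to the ramped end (nose), z up; the point is 6 mm above its underside
- module_nose (a point): middle of the module's ramped end face (nose), 30 mm along x from its centre, 6 mm above its underside. The nose's top edge is bevelled: 12 mm high 9 mm before the end, 6.5 mm high at the end. The other end, the tail, is square
- module: the same module; origin at the centre of its underside, axes as at its centre
- sink: fixed finned aluminium heat sink, 163 x 76 mm, on a steel plate 200 x 100 mm screwed to the bench. Origin on the bench top below the middle of its pocket; x is the direction in which the module is slid in, y across, z up. 'Sink frame' below means this frame, in mm. The bracket of the arm stands at x 55 to 77, up to z 69
- landing_top (a point): middle of the flat landing in front of the pocket: sink frame x -81 to -31, y -38 to 38, top at z 42.5
- lip_edge (a point): middle of the pocket's front edge, sink frame x -31, z 42.5: from the landing a 4 mm step down to the bed. The low cheeks beside the pocket (top z 45.5) have a flared mouth here: 46 mm wide at x -43, narrowing to 37 mm at x -31
- pocket_bed (a point): middle of the bed (top of the insulator) in the pocket, sink frame x 0, z 38.5. Pocket x -31 to 31, y -18.5 to 18.5, its floor at z 36. With the module home, the module's centre is at x 0 to 1, y within 1.5, z 44.5, level, nose towards +x, its top at z 50.5, 5 mm above the side cheeks
- end_stop (a point): face of the end stop at the far end of the pocket, sink frame x 31; it reaches up to z 46.5
- hold_down (a joint): angle of the sprung arm about its pin at sink frame x 66, z 57.5 (rad): 0 on the bare insulator, grows as it is lifted (to 0.6), about 0.2 with the module home. Steel strip 14 mm wide on the centre line. Its spring presses about 3.3 N at rest, 4.5 N on the module; it springs back when let go. Sliding the module in takes 5 to 18 N of push, and more once it meets the end stop
- bend_under (a point): underside of the arm's bend, where it presses; at rest at sink frame x 6, z 38.5. From here the strip rises at 30 degrees towards the toe. Polished, it slides easily on the module
- toe_tip (a point): tip of the arm's upturned toe, at rest at sink frame x -10, z 48.5, its underside at z 47: only 4.5 mm above the landing but 8.5 above the bed, so a module sliding level on the landing butts against it, while a nose dipped over the lip on to the bed (module tilted 10 to 15 degrees, tail up) passes under and lifts the arm. With the module home it stands near x -8, z 63
- insulator_center (a point): centre of the loose white ceramic insulator plate, 60 x 35.5 x 2.5 mm, lying in the pocket under the arm; at rest at sink frame z 37.25
- run_capacitor: black box-shaped motor capacitor with two wires, 46 x 51 x 37 mm, a bystander; origin at its underside
- heat_sink: small loose finned aluminium heat sink, 40 x 60 x 27 mm, a bystander; origin at its underside
- transformer: small mains transformer, 44 x 42 x 36 mm, a bystander; origin at its underside
- marker: black-capped marker pen lying down, 137 mm long, a bystander; origin at its middle, underside
- screwdriver: screwdriver lying down, 173 mm long, a bystander; origin at its middle, underside
There are look-alikes about, which are no part of the job. Leave any turquoise look-alike of the module alone.

How it is judged:
By the outcome, as a careful person would: the job done as asked, in the order asked, and still so for the second after the job is handed in, with the robot touching nothing.
It also fails if it takes over 45 s, if anything falls off the work surface, if the arm or the gripper's body presses on something with over 40 N, if the wrist force passes 120 N, or if a joint passes its speed limit or range.

## Working session

There is one attempt and no reset: what is moved stays moved. The work goes in short steps, each a Python script; the robot and the scene stay as the last script left them, time stands still between calls to the robot, and variables do not carry over. Pictures are saved under pics/ and viewed, at most 10 in all, crops included, and the job is handed in when it is done.

```bash
ls; mkdir -p pics
python3 - <<'E'
from plant import robot
import numpy as np, cv2, pickle
s=robot.sense(); print(s, robot.nose_length)
fs={n:robot.grab_frame(n) for n in("scene","top")}
pickle.dump(fs,open("f0.pkl","wb"))
for n,f in fs.items():
    cv2.imwrite(f"pics/{n}0.png",f["image"][:,:,::-1]); print(n,f["fx"],f["fy"],f["cx"],f["cy"],f["R"],f["t"], -f["R"].T@f["t"])
E
```

```text
pics
{'t': 0.0, 'joint_pos': array([ 1.11209544,  0.46945002, -0.04857366,  1.53370737,  0.02414464,
        1.14097139, -0.08228425]), 'joint_velocities': array([ 0.00111198,  0.00035058, -0.0017297 ,  0.00016443, -0.00104268,
       -0.00170671,  0.0003382 ]), 'effort': array([-3.52328416e-04, -5.10311079e+01, -4.67881397e-02, -2.37718660e+01,
        1.06177977e-02,  7.60507799e-03, -8.97039200e-06]), 'tcp_pos': array([ 0.28102016, -0.61310358,  0.24124986]), 'tcp_rot': array([-3.13964708e+00,  1.21054626e-04,  4.29848319e-01]), 'wrist_force': array([-0.62480137, -0.12013584, -0.11935099]), 'torque': array([ 0.01907385,  0.0350299 , -0.00025305]), 'gripper_force': 0.0, 'opening': 1.0000893849317094} 0.011
scene 422.19063142041813 422.19063142041813 284.6073917348724 210.50904198601452 [[-0.51829961 -0.8551523   0.00894764]
 [-0.60022083  0.35629546 -0.71609253]
 [ 0.60918017 -0.37652104 -0.69794802]] [0.28254537 0.32700226 0.92874641] [-0.22305716  0.47480246  0.87985247]
top 424.21100684304986 424.21100684304986 280.4565261595079 199.8529454200635 [[ 4.17956840e-04 -9.99894087e-01 -1.45478280e-02]
 [-9.93863406e-01  1.19383898e-03 -1.10607889e-01]
 [ 1.10613542e-01  1.45047832e-02 -9.93757644e-01]] [0.05000038 0.49627512 1.03898802] [0.37828263 0.03433232 1.08812163]
```

View pics/scene0.png

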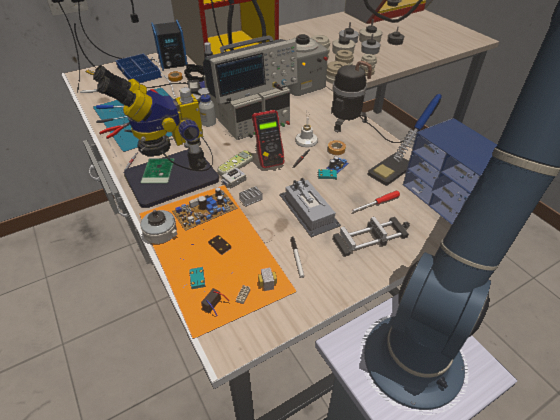

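View pics/top0.png

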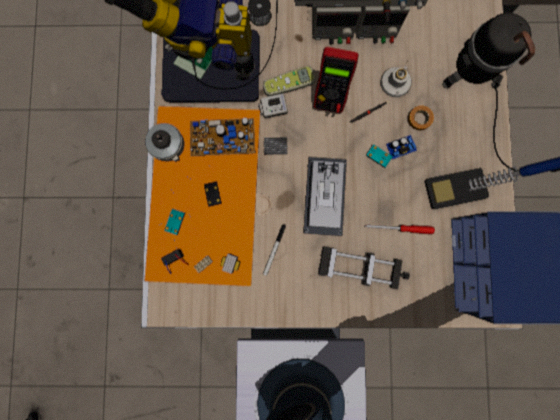

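The scene shows the black module on the orange mat (top px ~211,193; scene px ~220,243). The sink with its arm is at top px ~326,195 (scene ~310,205), and the turquoise look-alike is at top px 175,222. Next I'll zoom in on the module and sink.

Run:
```python
import numpy as np, cv2, pickle
fs=pickle.load(open("f0.pkl","rb"))
t=fs["top"]["image"][:,:,::-1]; s=fs["scene"]["image"][:,:,::-1]
z=lambda im,r0,c0,h,w,k: cv2.resize(im[r0:r0+h,c0:c0+w],(w*k,h*k),interpolation=cv2.INTER_CUBIC)
a=z(t,170,190,50,45,6) #300x270
b=z(t,150,298,90,55,6) #540x330
c=z(s,225,200,35,45,6) 
d=z(s,170,275,70,70,6)
W=np.zeros((600,800,3),np.uint8)
W[:300,:270]=a;W[300:510,:270]=c; W[:540,270:600]=b
cv2.imwrite("pics/z1.png",W); cv2.imwrite("pics/z2.png",z(s,170,270,70,80,8))
```

```text
(no output)
```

View pics/z1.png

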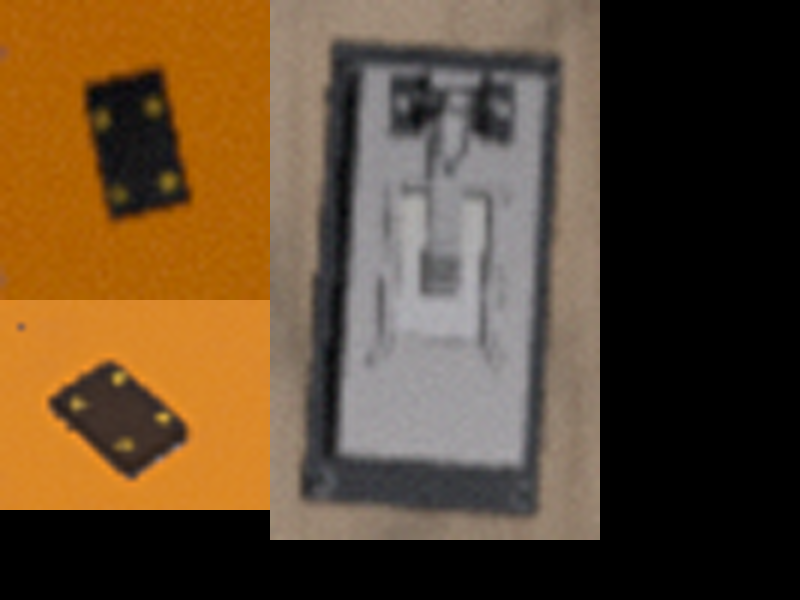

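View pics/z2.png

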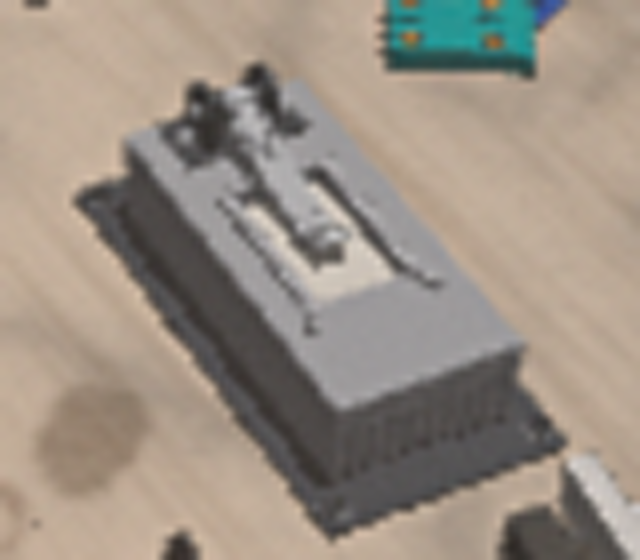

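Top crop: the sink's bracket is at the top (world +X), with the white insulator and toe below it. The module's terminals sit farther from its top end than from its bottom end, which suggests the nose is at the top. I'll check that with the range data.

```bash
cat > vis.py <<'E'
import numpy as np, cv2
def cloud(f):
    v,u=np.mgrid[:420,:560]; z=f["range_z"]
    P=np.stack([(u-f["cx"])/f["fx"]*z,(v-f["cy"])/f["fy"]*z,z],-1)
    return (P-f["t"])@f["R"]
def cast(f,uv,h):
    uv=np.atleast_2d(uv); d=np.c_[(uv[:,0]-f["cx"])/f["fx"],(uv[:,1]-f["cy"])/f["fy"],np.ones(len(uv))]@f["R"]
    c=-f["R"].T@f["t"]; return c+d*((h-c[2])/d[:,2])[:,None]
E
python3 - <<'E'
import pickle; from vis import *
np.set_printoptions(precision=4,suppress=True)
fs=pickle.load(open("f0.pkl","rb"))
for n,roi,sroi in(("top",(180,175,50,40),(300,150,55,90)),("scene",(200,228,40,32),(275,170,70,70))):
    f=fs[n]; im=f["image"].astype(int); C=cloud(f)
    # module
    x,y,w,h=roi; m=np.zeros((420,560),np.uint8); m[y:y+h,x:x+w]=1
    hsv=cv2.cvtColor(f["image"],cv2.COLOR_RGB2HSV)
    mat=cast(f,[[x+2,y+2]],.0025)
    dark=((hsv[...,2]<75)&(m>0)).astype(np.uint8)
    br=((hsv[...,0]>18)&(hsv[...,0]<35)&(hsv[...,2]>50)&(m>0)&(cv2.morphologyEx(dark,cv2.MORPH_CLOSE,np.ones((7,7)))>0)).astype(np.uint8)
    full=dark|br; full=cv2.morphologyEx(full,cv2.MORPH_CLOSE,np.ones((5,5)))
    k,l,st,ce=cv2.connectedComponentsWithStats(full); i=1+np.argmax(st[1:,4]); 
    full=(l==i); cn=cv2.findContours(full.astype(np.uint8),0,2)[0][0]
    box=cv2.boxPoints(cv2.minAreaRect(cn[:,0].astype(np.float32)))
    print(n,"module area",st[i,4],"box px",box.tolist()); print(cast(f,box,.0145))
    k,l,st,ce=cv2.connectedComponentsWithStats(br); print("brass",st[1:,4]); print(cast(f,ce[1:],.0145))
    ctr=cast(f,[ce0:=np.argwhere(full).mean(0)[::-1]],.0145)[0]; print("ctr",ctr)
    pts=C[full]; a=None
    R=cast(f,box,.0145)[:,:2]; e=[R[1]-R[0],R[2]-R[1]]; e=max(e,key=np.linalg.norm); e/=np.linalg.norm(e); e*=np.sign(e[0])
    s=(pts[:,:2]-ctr[:2])@e*1e3; print("axis",e,np.degrees(np.arctan2(e[1],e[0])))
    for b in range(-36,36,6):
        q=(s>=b)&(s<b+6); print(b,q.sum(), 1e3*np.median(pts[q,2]) if q.any() else None,end=" | ")
    # sink top
    x,y,w,h=sroi; q=np.zeros((420,560),bool); q[y:y+h,x:x+w]=1
    top=(q&(C[...,2]>.036)&(C[...,2]<.049))
    P=C[top]; r=cv2.minAreaRect((P[:,:2]*1e3).astype(np.float32)); print("\nsink top rect mm",r, "medz",np.median(P[:,2])*1e3, "n",len(P)); print(cv2.boxPoints(r))
    hi=q&(C[...,2]>.055); H=C[hi]; print("high pts",len(H),H.mean(0),H.max(0))
E
```

```text
top module area 284 box px [[203.7692413330078, 183.8461456298828], [216.2692413330078, 181.3461456298828], [220.6538543701172, 203.2692108154297], [208.1538543701172, 205.7692108154297]]
[[0.5393 0.2467 0.0145]
 [0.5457 0.2147 0.0145]
 [0.4892 0.2025 0.0145]
 [0.4828 0.2343 0.0145]]
brass [ 9  9 11  7  1]
[[0.5302 0.2174 0.0145]
 [0.5245 0.239  0.0145]
 [0.4981 0.2099 0.0145]
 [0.4921 0.2316 0.0145]
 [0.4618 0.2956 0.0145]]
ctr [0.5141 0.2245 0.0145]
axis [0.9776 0.2106] 12.154644289041752
-36 0 None | -30 22 13.209504280366398 | -24 30 13.540133472937923 | -18 30 13.43031178328779 | -12 29 12.529544613852375 | -6 28 12.464462566993687 | 0 29 13.361779657351876 | 6 33 13.512756516086851 | 12 26 14.124854850605614 | 18 28 13.128705659654644 | 24 26 11.371611494671296 | 30 1 7.918741752109142 | 
sink top rect mm ((511.308837890625, -64.22427368164062), (76.55239868164062, 163.43785095214844), 85.93123626708984) medz 41.46888759435239 n 1784
[[ 427.08    -96.6057]
 [ 590.106  -108.2023]
 [ 595.5377  -31.8428]
 [ 432.5117  -20.2463]]
high pts 107 [ 0.5496 -0.0558  0.1858] [0.5866 0.0343
[... 386 characters left out ...]
]
 [0.4952 0.2325 0.0145]]
ctr [0.5098 0.228  0.0145]
axis [0.9868 0.1619] 9.316589750586123
-36 0 None | -30 4 13.93967160651681 | -24 31 12.635525565723173 | -18 25 14.295848346347414 | -12 22 14.638886721038528 | -6 22 14.159939205987255 | 0 22 14.66228422785518 | 6 21 13.930668169860382 | 12 20 14.632330494162762 | 18 21 15.474647204083555 | 24 15 14.328165365831337 | 30 4 11.819142886142608 | 
sink top rect mm ((473.9327392578125, -60.17283630371094), (78.96483612060547, 240.1624755859375), 85.34432983398438) medz 42.662803497846014 n 979
[[ 351.043   -89.7783]
 [ 590.4131 -109.2717]
 [ 596.8224  -30.5674]
 [ 357.4524  -11.074 ]]
high pts 88 [0.4446 0.0199 0.1913] [0.5884 0.4748 0.8799]
```

The nose is confirmed at the +x end: range heights fall off there and the brass is set back. The module is at about (0.515, 0.2255) with yaw 12.8°. The sink origin is about (0.511, -0.0643) with yaw -4.1°, and its top rectangle measures 163.4 x 76.6 mm, matching the given size. Grasping near the tail.

```bash
cat > h.py <<'E'
import numpy as np
from plant import robot
from vis import *
pi=np.pi; SY=np.radians(-4.1); S=np.array([.511,-.0643,0])
def Rz(a): c,s=np.cos(a),np.sin(a); return np.array([[c,-s,0],[s,c,0],[0,0,1]])
def Ry(a): c,s=np.cos(a),np.sin(a); return np.array([[c,0,s],[0,1,0],[-s,0,c]])
def sink(x,y,z): return S+Rz(SY)@np.array([x,y,z])/1e3
def to_sink(p): return Rz(SY).T@(np.asarray(p)-S)*1e3
G=np.array([-17,0,15.5])      # TCP in module frame (underside origin), mm
def held(xn,zn,deg,y=0):      # TCP pose for nose bottom edge at sink xn,zn
    t=np.radians(deg); p=np.array([xn,y,zn])+Ry(t)@(G-[30,0,0])
    return sink(*p),[pi,t,SY]
def st(tag=""):
    s=robot.sense(); print(tag,"t%.2f"%s["t"],"sink",to_sink(s["tcp_pos"]).round(1),"F",(Rz(SY).T@s["wrist_force"]).round(1),"op %.3f gf %.1f"%(s["opening"],s["gripper_force"]),"rpy",s["tcp_rot"].round(3))
E
python3 - <<'E'
from h import *
my=np.radians(12.8); c=np.array([.5150,.2255,0]); p=c+Rz(my)@np.array([-.017,0,0]); o=[pi,0,my]
for q in [(p+[0,0,.018],o),held(-17,60,15),held(-17,39,15),held(12,39,7)]: print(robot.inverse_kinematics(*q))
robot.grip(.65,40); robot.goto(p+[0,0,.10],o); st()
print(robot.move_straight(p+[0,0,.018],vel=.08,contact_N=8)); st()
robot.grip(0,40); st("grip")
robot.move_straight(p+[0,0,.12],vel=.12); st("lift")
f=robot.grab_frame("scene"); import cv2
cv2.imwrite("pics/lift.png",cv2.resize(f["image"][140:290,150:350,::-1],None,fx=4,fy=4,interpolation=cv2.INTER_CUBIC))
E
```

```text
[-0.15546747  0.60437712 -0.44371428  1.99711867  0.42642477  0.63079845
 -2.22732112]
[ 0.23203518  0.46147418 -0.23761718  2.00878561  0.10805297  0.94782627
 -1.71247122]
[ 0.22305124  0.49409389 -0.22741204  2.02046411  0.11551149  0.9036743
 -1.71803206]
[ 0.22477043  0.47343955 -0.22792127  2.05328485  0.14107802  0.75298761
 -1.73664379]
 t3.58 sink [-32.4 283.7 100. ] F [0.9 0.3 0.6] op 0.652 gf 0.0 rpy [ 3.141 -0.     0.222]
False
 t4.75 sink [-32.6 284.7  18.5] F [ 0.3  0.4 -0.2] op 0.651 gf 0.0 rpy [-3.141e+00 -1.000e-03  2.230e-01]
grip t5.08 sink [-32.6 284.6  18.7] F [-0.4 -0.2  6.3] op 0.380 gf 40.0 rpy [ 3.141e+00 -1.000e-03  2.230e-01]
lift t6.08 sink [-33.5 283.9 119.2] F [ 0.1 -0.1 -0.9] op 0.377 gf 39.8 rpy [3.141e+00 2.000e-03 2.230e-01]
```

View pics/lift.png

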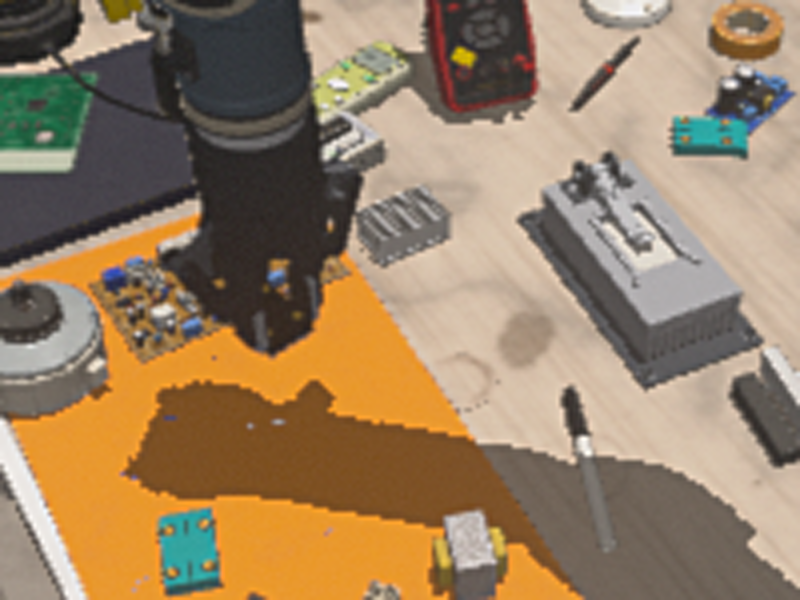

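The module is held in the jaws (crop px ~275,325), the mat spot is empty, and opening 0.38 matches 34 mm. Next: tilt and dip.

```bash
sed -i 's/15.5\])/16.0])/' h.py
python3 - <<'E'
from h import *; import cv2
robot.goto(*held(-17,75,15)); st("above")
p,o=held(-17,46,15); robot.move_straight(p,vel=.08); st("near")
p,o=held(-17,34,15); print(robot.move_straight(p,vel=.02,contact_N=3)); st("touch")
f=robot.grab_frame("scene")
cv2.imwrite("pics/dip.png",cv2.resize(f["image"][150:250,250:370,::-1],None,fx=6,fy=6,interpolation=cv2.INTER_CUBIC))
print("pred z at zn=38.75:",to_sink(held(-17,38.75,15)[0]).round(1))
E
```

```text
above t7.22 sink [-57.9   1.8 102.8] F [-0.4  0.2 -1.5] op 0.383 gf 39.8 rpy [-3.14   0.261 -0.069]
near t7.73 sink [-58.6   0.3  73.1] F [-0.3  0.5 -1. ] op 0.376 gf 39.8 rpy [-3.141  0.263 -0.071]
True
touch t8.19 sink [-58.1  -0.1  65.7] F [-0.2 -0.1  5.2] op 0.381 gf 40.4 rpy [ 3.141  0.262 -0.072]
pred z at zn=38.75: [-58.3   0.   66.4]
```

View pics/dip.png

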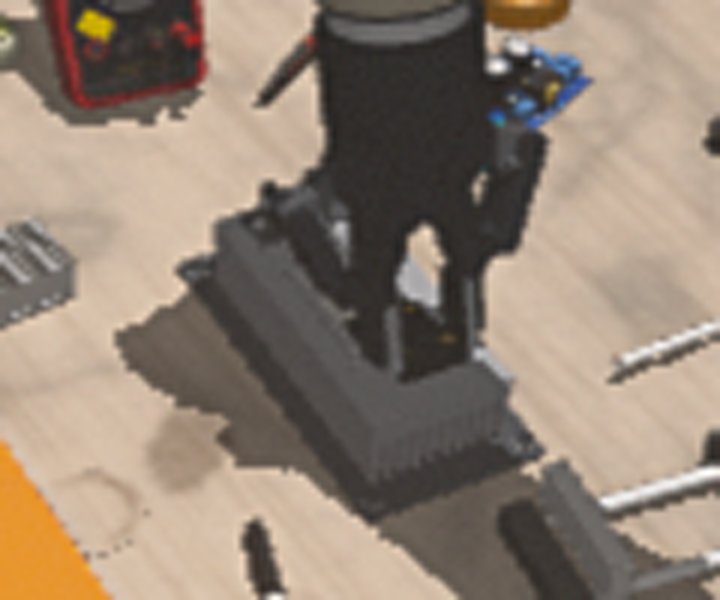

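The module is tilted, tail up over the landing (tail at crop px ~430,375). Contact came within 0.7 mm of the predicted height, so the nose is on the bed or lip. Sliding in gently.

Run:
```python
from h import *
for xn,zn,d in [(-12,38.6,15),(-6,38.4,14),(0,38.4,12),(6,38.4,10),(12,38.4,8)]:
    p,o=held(xn,zn,d); r=robot.move_straight(p,vel=.02,attitude=o,contact_N=18); st(f"{xn} {r} want{to_sink(p).round(1)}")
    if r: break
```

```text
-12 False want[-53.3   0.   66.2] t8.68 sink [-52.9  -0.   66.2] F [ 1.  -0.3  2.4] op 0.385 gf 40.1 rpy [-3.141  0.261 -0.072]
-6 False want[-47.7   0.   65.3] t9.11 sink [-52.4  -0.1  65. ] F [-8.4 -0.2  6.4] op 0.384 gf 40.4 rpy [ 3.14   0.255 -0.071]
0 False want[-42.6  -0.   63.8] t9.53 sink [-48.7  -0.3  63.3] F [-10.1  -0.4   7.5] op 0.386 gf 40.4 rpy [ 3.14   0.222 -0.072]
6 False want[-37.5  -0.   62.3] t9.94 sink [-42.7  -0.2  61.7] F [-10.4  -0.4   7.2] op 0.380 gf 40.4 rpy [ 3.14   0.186 -0.071]
12 False want[-32.3   0.   60.8] t10.36 sink [-39.   -0.3  59.9] F [-13.2   0.1   7.2] op 0.380 gf 40.5 rpy [ 3.139  0.154 -0.071]
```

Run:
```python
from h import *; import cv2
robot.sleep(.3); st("rest")
f=robot.grab_frame("scene"); g=robot.grab_frame("top")
a=cv2.resize(f["image"][165:230,280:350,::-1],None,fx=6,fy=6,interpolation=cv2.INTER_CUBIC)
b=cv2.resize(g["image"][155:220,300:355,::-1],None,fx=6,fy=6,interpolation=cv2.INTER_CUBIC)
cv2.imwrite("pics/in1.png",np.hstack([a,b]))
```

```text
rest t10.66 sink [-39.   -0.3  59.9] F [-12.3   0.4   8.4] op 0.381 gf 40.5 rpy [ 3.139  0.154 -0.072]
```

View pics/in1.png

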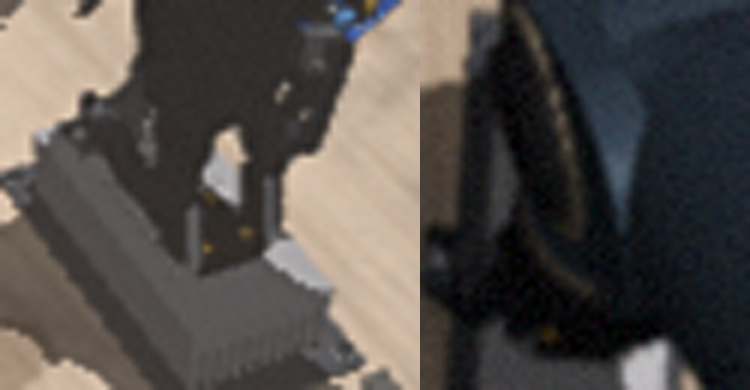

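Run:
```python
from h import *
f=robot.grab_frame("scene")
hsv=cv2.cvtColor(f["image"],cv2.COLOR_RGB2HSV); m=((hsv[...,0]>12)&(hsv[...,0]<32)&(hsv[...,1]>120)&(hsv[...,2]>70)).astype(np.uint8)
m[:195]=0;m[212:]=0;m[:,:308]=0;m[:,326:]=0
k,l,s,c=cv2.connectedComponentsWithStats(m)
for i in range(1,k): print(s[i,4],c[i].round(1),to_sink(cast(f,[c[i]],.0565)[0]).round(1))
# tail top edge: black->grey along centre
print(f["image"][200:218:1,319].tolist())
```

```text
1 [314. 197.] [-10.4  -7.9  56.5]
1 [321. 203.] [-41.3 -13.1  56.5]
1 [314. 206.] [-43.1  10.9  56.5]
[[64, 59, 58], [48, 44, 43], [46, 44, 40], [57, 50, 39], [51, 46, 41], [51, 45, 43], [48, 43, 39], [52, 48, 45], [48, 41, 39], [67, 64, 63], [93, 89, 88], [90, 88, 87], [89, 87, 86], [91, 89, 88], [89, 86, 84], [91, 89, 87], [90, 88, 86], [91, 87, 87]]
```

No slip: the rear terminals are at sink x -42 and -42 was predicted, so the nose is at about +7 under the lifted arm. I'll continue gripped to x_n≈16, then release and push on the tail.

Run:
```python
from h import *
for xn,zn,d in [(16,39.4,8),(20,39.4,7.2),(23,39.4,6.8)]:
    p,o=held(xn,zn,d); r=robot.move_straight(p,vel=.02,attitude=o,contact_N=18); st(f"{xn} {r} want{to_sink(p).round(1)}")
    if r: break
robot.sleep(.2); st()
```

```text
16 False want[-28.3  -0.   61.8] t11.17 sink [-31.7  -0.2  60.9] F [-5.7  0.3  1.4] op 0.380 gf 40.0 rpy [ 3.141  0.147 -0.071]
20 False want[-24.6  -0.   61.2] t11.50 sink [-26.9  -0.2  60.4] F [-4.4  0.1 -0. ] op 0.381 gf 39.8 rpy [ 3.141  0.13  -0.072]
23 False want[-21.8   0.   60.9] t11.79 sink [-22.2  -0.1  60.5] F [-3.7 -0.8 -2.6] op 0.383 gf 39.9 rpy [-3.142  0.12  -0.072]
 t11.99 sink [-21.8  -0.   60.6] F [-2.6 -0.1 -3. ] op 0.381 gf 40.0 rpy [-3.142  0.119 -0.072]
```

The push force has dropped and the nose is at about +23 with the arm on top. Releasing, then pushing on the tail.

Run:
```python
from h import *
robot.grip(.52,40); st("open")
p=robot.sense()["tcp_pos"]; t=robot.sense()["tcp_rot"][1]
robot.move_straight(p-.045*(Rz(SY)@Ry(t)@np.array([0,0,-1.])),vel=.1); st("up")
robot.goto(sink(-66,0,100),[pi,0,SY]); robot.grip(0,40); st("behind")
robot.move_straight(sink(-66,0,57),vel=.08,contact_N=6); st("low")
r=robot.move_straight(sink(-48.5,0,57),vel=.03,contact_N=15); print(r); st("at tail")
f=robot.grab_frame("scene")
cv2.imwrite("pics/tail.png",cv2.resize(f["image"][160:235,275:355,::-1],None,fx=8,fy=8,interpolation=cv2.INTER_CUBIC))
```

```text
open t12.27 sink [-20.    0.2  61.6] F [ 0.   0.2 -0.4] op 0.521 gf 0.0 rpy [-3.141  0.115 -0.072]
up t12.88 sink [-1.510e+01  1.000e-01  1.062e+02] F [-0.6  0.5  1.2] op 0.516 gf 0.0 rpy [ 3.141  0.119 -0.072]
behind t13.69 sink [-65.6   0.1  99.9] F [-0.1 -0.2  0.1] op 0.005 gf 0.0 rpy [-3.141 -0.    -0.072]
low t14.38 sink [-65.8   0.2  57. ] F [ 1.4 -0.1  0.3] op -0.001 gf 0.0 rpy [-3.141 -0.    -0.071]
False
at tail t15.11 sink [-48.7   0.   56.9] F [ 0.6 -0.5  0.3] op 0.003 gf 0.0 rpy [ 3.142  0.    -0.072]
```

View pics/tail.png

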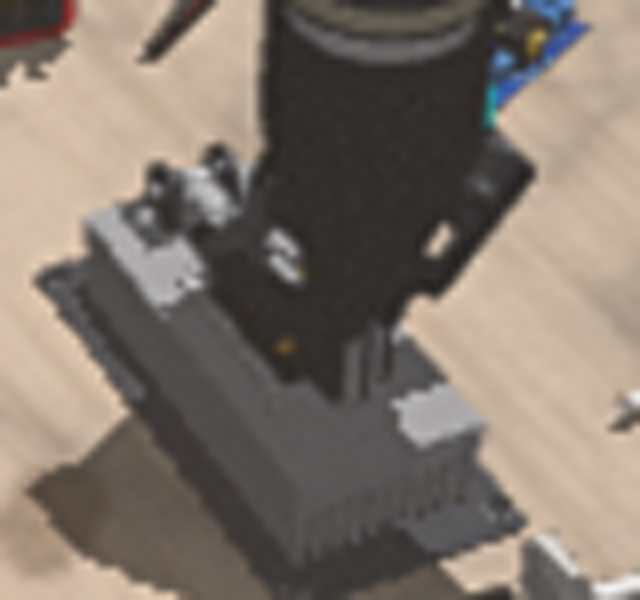

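The closed fingers are at crop px ~370,370, just behind the module's tail (terminal at ~285,347, and the toe is visible at ~285,250 above the module). Pushing gently.

Run:
```python
from h import *
for x in range(-46,-30,2):
    r=robot.move_straight(sink(x,0,57),vel=.02,contact_N=16); st(f"{x} {r}")
    F=(Rz(SY).T@robot.sense()["wrist_force"])[0]
    if r or F<-19: break
```

```text
-46 False t15.43 sink [-45.9  -0.   57. ] F [-0.1 -0.3 -0.5] op -0.001 gf 0.0 rpy [-3.142 -0.    -0.072]
-44 False t15.68 sink [-44.9  -0.1  56.8] F [-2.5 -0.1  2.9] op -0.002 gf 1.5 rpy [ 3.141e+00  2.000e-03 -7.200e-02]
-42 False t15.93 sink [-43.4  -0.1  56.7] F [-5.1 -0.7  2.1] op -0.000 gf 2.7 rpy [ 3.141e+00  3.000e-03 -7.200e-02]
-40 False t16.18 sink [-40.5  -0.1  56.6] F [-2.7  0.5 -2.9] op 0.002 gf 1.5 rpy [-3.141e+00  1.000e-03 -7.200e-02]
-38 False t16.43 sink [-39.2  -0.1  56.6] F [-6.1 -0.2  0.4] op 0.004 gf 2.7 rpy [ 3.141e+00  3.000e-03 -7.200e-02]
-36 False t16.68 sink [-39.1  -0.2  56.5] F [-9.9  0.3  5.6] op -0.001 gf 4.8 rpy [ 3.14   0.007 -0.072]
-34 False t16.93 sink [-39.   -0.2  56.2] F [-14.4   0.2   8.9] op -0.002 gf 6.8 rpy [ 3.14   0.011 -0.072]
-32 False t17.18 sink [-38.9  -0.2  55.9] F [-17.5   0.8  12.4] op -0.003 gf 8.7 rpy [ 3.139  0.015 -0.072]
```

Run:
```python
from h import *
robot.move_straight(sink(-60,0,57.5),vel=.05); st(); robot.move_straight(sink(-60,0,110),vel=.12)
robot.goto(sink(-40,190,200),[pi,0,SY]); st("clear")
f=robot.grab_frame("scene"); g=robot.grab_frame("top")
a=cv2.resize(f["image"][165:240,275:345,::-1],(560,600),interpolation=cv2.INTER_CUBIC)
b=cv2.resize(g["image"][150:240,308:344,::-1],(240,600),interpolation=cv2.INTER_CUBIC)
cv2.imwrite("pics/chk.png",np.hstack([a,b]))
import pickle; pickle.dump({"scene":f,"top":g},open("f1.pkl","wb"))
```

```text
t17.89 sink [-59.3   0.   57.7] F [ 1.5 -0.4  0.3] op 0.003 gf 0.0 rpy [-3.141e+00 -1.000e-03 -7.200e-02]
clear t19.32 sink [-40.5 188.  198.6] F [ 0.9 -1.3 -1.2] op -0.002 gf 0.0 rpy [ 3.139e+00  2.000e-03 -7.300e-02]
```

View pics/chk.png

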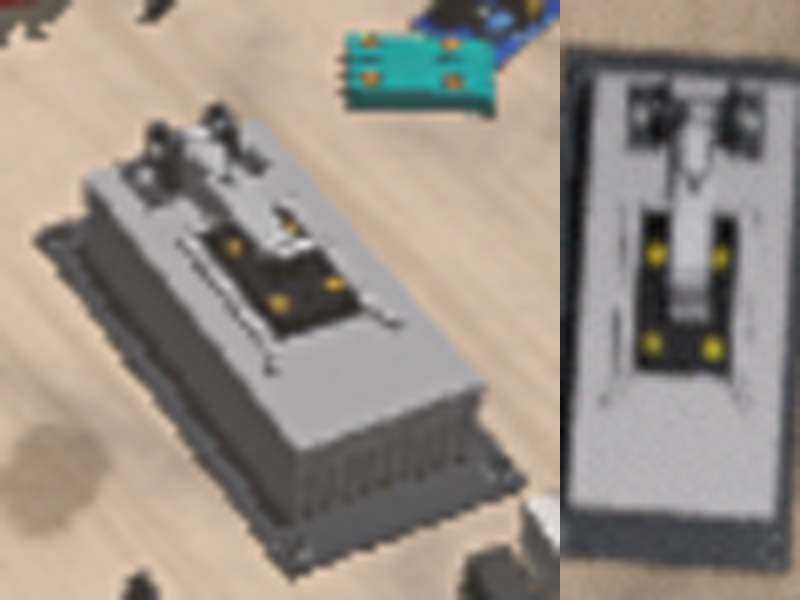

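The module sits in the pocket with the arm on top (scene crop tail edge ~320,325; top crop tail edge ~683,372). I'll check level and position numerically.

Run:
```python
import pickle; from h import *
fs=pickle.load(open("f1.pkl","rb"))
for n in fs:
    f=fs[n]; C=cloud(f); P=((C-S)@Rz(SY))*1e3; x,y,z=P[...,0],P[...,1],P[...,2]
    med=lambda a,b,c,d:(np.median(z[(x>a)&(x<b)&(abs(y)>c)&(abs(y)<d)&(z>20)&(z<80)]).round(2),)
    print(n,"landing",med(-75,-45,0,30),"tail",med(-28,-20,0,14),"mid",med(-16,-4,9,15),"front",med(2,18,9,15))
    hsv=cv2.cvtColor(f["image"],cv2.COLOR_RGB2HSV); m=((hsv[...,0]>12)&(hsv[...,0]<35)&(hsv[...,1]>130)&(hsv[...,2]>80)&(x>-32)&(x<32)&(abs(y)<19)).astype(np.uint8)
    k,l,s,c=cv2.connectedComponentsWithStats(m)
    for i in range(1,k): print(s[i,4],to_sink(cast(f,[c[i]],.0505)[0]).round(1))
    d=((hsv[...,2]<70)&(x>-40)&(x<32)&(abs(y)<22)).astype(np.uint8)
    px=np.argwhere(d)[:,::-1]; q=((cast(f,px,.0505)-S)@Rz(SY))*1e3; q=q[(abs(q[:,1])>9)&(abs(q[:,1])<14)]; print("dark x range",np.percentile(q[:,0],[1,99]).round(1))
```

```text
scene landing (np.float64(42.73),) tail (np.float64(49.93),) mid (np.float64(50.5),) front (np.float64(51.08),)
2 [13.9 11.4 50.5]
2 [-19.3 -11.6  50.5]
3 [-20.2  11.7  50.5]
dark x range [-33.2  21.9]
top landing (np.float64(41.19),) tail (np.float64(49.48),) mid (np.float64(49.34),) front (np.float64(50.75),)
8 [12.5 12.3 50.5]
4 [ 12.9 -11.8  50.5]
7 [-21.1  12.   50.5]
7 [-21.9 -11.3  50.5]
dark x range [-30.9  26.2]
```

```bash
python3 -c "
from plant import robot
print(robot.close_job())"
```

```text
the job is handed in; nothing more can be done
None
```

The job is handed in at about 19 s of the 45 s allowed: the module is in the pocket against the end stop, tail down behind the lip. The cameras show its top level to within about 1 mm, with the arm resting on it. I did not re-measure the insulator, which is hidden under the module, or check the bystanders individually.

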